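# Fit the spare dressing stone beside the divider

### The job

The spare abrasive stone belongs in the trough directly to the left (as the robot sees it) of the tall wooden divider: slide the row apart there, gently, feeling for the end stops, and slide the stone down into the gap until it stands fully home, upright and in line with the others. Do not lift any of the row out, do not ram the row against its stops or force the stone down (never push harder than 35 N), and leave the bowl, tin and brush alone.

Things in the scene. Friction and masses are not known exactly. Their poses are not given: they have to be found in the camera images.
- spare_mid (a point): The spare: grey abrasive stone, an upright block 50 mm deep (its x, across the trough) x 34 mm thick (its y, along the row) x 80 mm tall, about 0.17 to 0.33 kg, lower edges rounded 4 mm; origin at its centre, 40 mm above its underside, z up. At the start it stands alone on the bench, to the robot's left of the trough, x axis roughly away from the robot.
- divider_mid (a point): The divider: a dark wooden block, the one tall piece of the row, 50 mm deep (x) x 34 mm thick (y, along the row) x 95 mm tall, about 0.12 kg; origin at its centre, 47.5 mm above its underside, +y to the robot's left along the row. It may be second, third or fourth of the five pieces in the row.
- rack: Wooden trough 84 x 300 x 22 mm fixed to the bench, open on top. Origin: centre of its underside; x across it (away from the robot), y along the row (to the robot's left). Two lips, 56 mm apart inside and 10 mm high above the floor, keep the row in line. The five pieces start face to face, with free space before both end stops, and slide on the floor with 2 to 10 N of friction in all.
- rack_floor (a point): Middle of the trough's floor, 12 mm above the bench. Two steel end stops (12 mm thick, tops 56 mm above the floor) are clamped in the trough as a pair, inner faces 207 mm apart: room for six 34 mm pieces and 3 mm over. The pair is off the middle by up to 12 mm either way along y; how far is not measured and must be seen or felt. The stops do not give.
- stone_a_mid (a point): Row stone: grey abrasive stone, an upright block 50 mm deep (its x, across the trough) x 34 mm thick (its y, along the row) x 80 mm tall, about 0.17 to 0.33 kg, lower edges rounded 4 mm; origin at its centre, 40 mm above its underside, z up. Always the end piece on the robot's left (+y end of the row).
- stone_b_mid (a point): Row stone: grey abrasive stone, an upright block 50 mm deep (its x, across the trough) x 34 mm thick (its y, along the row) x 80 mm tall, about 0.17 to 0.33 kg, lower edges rounded 4 mm; origin at its centre, 40 mm above its underside, z up. One of the three inner pieces of the row, in any order.
- stone_c_mid (a point): Row stone: grey abrasive stone, an upright block 50 mm deep (its x, across the trough) x 34 mm thick (its y, along the row) x 80 mm tall, about 0.17 to 0.33 kg, lower edges rounded 4 mm; origin at its centre, 40 mm above its underside, z up. One of the three inner pieces of the row, in any order.
- stone_d_mid (a point): Row stone: grey abrasive stone, an upright block 50 mm deep (its x, across the trough) x 34 mm thick (its y, along the row) x 80 mm tall, about 0.17 to 0.33 kg, lower edges rounded 4 mm; origin at its centre, 40 mm above its underside, z up. Always the end piece on the robot's right (-y end of the row).
- bowl: Bystander: steel bowl 110 mm across, 50 mm high; origin at the centre of its underside.
- tin: Bystander: round aluminium tin 60 mm across, 70 mm high; origin at the centre of its underside.
- brush: Bystander: hand brush lying on the bench beyond the trough; origin under its middle.
Things that resemble listed ones, but are neither listed nor needed, are in the scene too. What is shaped like the part that bears divider_mid but turquoise is not meant.

How it is judged:
By the outcome, as a careful person would: the job done as asked, in the order asked, and still so for the second after the job is handed in, with the robot touching nothing.
It also fails if it takes over 64 s, if anything falls off the work surface, if the arm or the gripper's body presses on something with over 40 N, if the wrist force passes 120 N, or if a joint passes its speed limit or range.

### The arm

A 6-joint arm with a two-finger parallel gripper is mounted at the origin on the work surface. World frame = base frame: x ahead of the robot, y to its left, z up, the work surface at z = 0. Lengths are in m, angles in rad, forces in N, time in s.
With the tool pointing down it reaches from about 0.225 to 0.875 m from the base axis. Payload 3.4 kg.
Tool frame: the origin (TCP) lies on the centre line of the jaws, within the pads' length; the fingertips stand 17 mm ahead of it and the grasp point (between the pads) lies 2 mm behind it; x points along the fingers, y is the direction in which the jaws open and shut, and the axes are right-handed (so a half turn about x gives the same grasp; the last joint's range is limited). The gripper opens to 85 mm and grips with 20 to 120 N. Pads are 22 mm wide; open, the fingers measure 114 mm over their backs; the gripper's body (76 mm by 85 mm) begins 54 mm behind the grasp point. The pads swing forward as they close: fully open they stand 13 mm farther back than shut.
Start: joints at [-1.248, 0.276, 1.505, -0, 1.361, -0.121], TCP at [0.247, -0.519, 0.248] pointing down, gripper open.
Joint ranges: [-2.89, 2.89], [-0.75, 2.08], [0.22, 2.7], [-1.18, 4.32], [0.11, 2.71], [-2.7, 2.7]. Speed limits (rad/s): [2.57, 2.57, 3.14, 3.14, 3.14, 3.14].

### API

Orientations are given as a unit quaternion [w, x, y, z].
In Python, from bench import r, fingers, kinematics, monitor, imaging, job gives the robot as it stands. Calls block until the motion is done:
- r.reach(position, orientation): joint-space move of the TCP to a pose.
- r.move_straight(position, frame=None, velocity=0.15, threshold=None): straight line of the TCP; frame=None keeps the orientation; velocity is the mean speed in m/s. With threshold (N) it stops when the force on the tool has changed by that much, and returns True; else False.
- r.move_j(angles): joint-space move.
- fingers.set_gripper(opening, force=None): opening from 0.0 (shut) to 1.0 (fully open); force is the grip in N (None keeps the last); returns when the fingers have stopped.
- r.hold(seconds).
- kinematics.ik(position, orientation): joint angles nearest the present ones, or None.
- monitor.state(): the state.
- imaging.get_image(name): name is "side" or "top"; returns a dict with "color" (384x512x3 uint8, blue, green, red), "fx", "fy", "cx", "cy" (pixels), "world_from_camera" (4x4, takes a point from camera to world coordinates). Camera axes: x right, y up, looking along -z (the intrinsics and any distortion apply to the point x, -y, -z); pixel columns grow to the right and rows downward; lengths in m; the calibration is good to about 2 mm. A picture is of the moment at which its call begins. There is no depth.
A pose or a line that the arm cannot do raises r.Unreachable and nothing moves.
- job.hand_in(): hands the job in, once; it reports no verdict.
The state is a dict: "t": time; "joint_pos": joint angles; "qvel": joint speeds; "effort": joint torques, N m; "tool_pos": TCP position; "eef_rot": TCP orientation; "ft_force": force on the tool from outside, world axes, zero at the start; "torque": the same for the moment, N m; "finger_gap": opening from 0.0 (shut) to 1.0 (fully open).
Only numpy, scipy, OpenCV 4.12 (cv2) and the standard library are available. Lean on these libraries where they do the work, as an engineer would, in place of code of your own. Each camera call takes 0.05 s, during which the arm holds its last target.

## Working session

There is one attempt and no reset: what is moved stays moved. The work goes in short steps, each a Python script; the robot and the scene stay as the last script left them, time stands still between calls to the robot, and variables do not carry over. Pictures are saved under pics/ and viewed, and the job is handed in when it is done.

```bash
ls; mkdir -p pics; python3 - <<'E'
from bench import r, fingers, kinematics, monitor, imaging, job
import cv2
for n in("top","side"):
    d=imaging.get_image(n); cv2.imwrite(f"pics/{n}0.png",d["color"]); print(n,{k:v for k,v in d.items() if k!="color"})
print(monitor.state())
E
```

```text
pics
top {'fx': 391.15447468350584, 'fy': 391.15447468350584, 'cx': 255.911585164424, 'cy': 190.23261461923053, 'world_from_camera': array([[ 0.11338339,  0.96796907, -0.2240091 ,  0.34468163],
       [-0.99353066,  0.11191518, -0.01928246, -0.06285506],
       [ 0.0064052 ,  0.22474622,  0.97439628,  0.96363215],
       [ 0.        ,  0.        ,  0.        ,  1.        ]])}
side {'fx': 414.5502312554001, 'fy': 414.5502312554001, 'cx': 257.6745973807357, 'cy': 189.87942345842924, 'world_from_camera': array([[-0.88123532,  0.23918221, -0.4076962 ,  0.16208305],
       [-0.47257292, -0.46398937,  0.74925876,  0.65165691],
       [-0.00995734,  0.85293947,  0.52191486,  0.53655611],
       [ 0.        ,  0.        ,  0.        ,  1.        ]])}
{'t': 0.1, 'joint_pos': array([-1.24800783e+00,  2.76556880e-01,  1.50597788e+00,  7.43899797e-06,
        1.36073412e+00, -1.21030180e-01]), 'qvel': array([ 0.00073742, -0.00091992, -0.00357133,  0.00122209,  0.00108225,
        0.00031461]), 'effort': array([ 8.41216370e-04, -4.17703593e+01, -2.46405745e+01, -3.01735445e-04,
        5.84172114e-03,  2.83515355e-06]), 'tool_pos': array([ 0.24674209, -0.51888426,  0.24752329]), 'eef_rot': array([-0.15503845, -0.68971057, -0.15621822,  0.68982482]), 'ft_force': array([-0.27761274,  0.19479687, -0.69318366]), 'torque': array([ 0.02298716, -0.01437215, -0.03267699]), 'finger_gap': 1.0015872099758723}
```

View pics/top0.png

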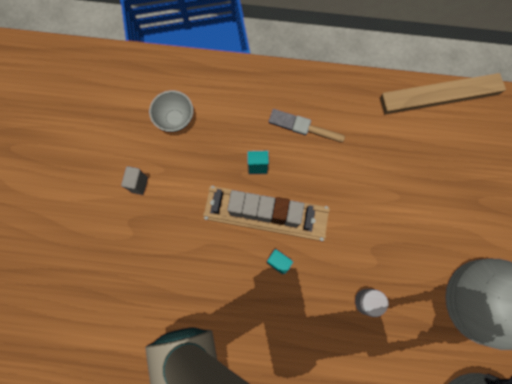

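View pics/side0.png

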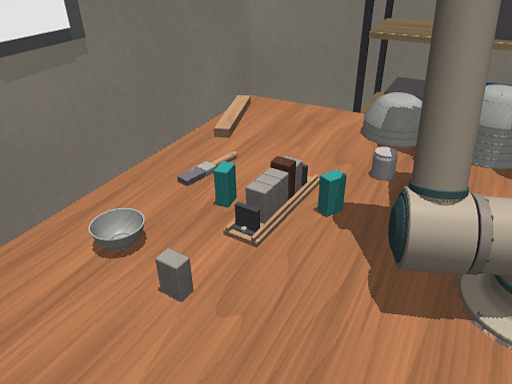

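The top view shows the row at about (236–296, 205). The divider is brown, fourth from the left at (281,210). The spare stands at (132,178), with turquoise decoys at (258,160) and (280,262). Next I'll zoom in and measure.

```bash
python3 - <<'E'
import cv2
a=cv2.imread("pics/top0.png")
cv2.imwrite("pics/zt.png",cv2.resize(a[170:255,195:340],None,fx=5.5,fy=5.5,interpolation=cv2.INTER_CUBIC))
cv2.imwrite("pics/zs.png",cv2.resize(a[155:205,110:160],None,fx=8,fy=8,interpolation=cv2.INTER_CUBIC))
b=cv2.imread("pics/side0.png")
cv2.imwrite("pics/zr.png",cv2.resize(b[145:250,215:350],None,fx=5.5,fy=5.5,interpolation=cv2.INTER_CUBIC))
E
```

```text
(no output)
```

View pics/zt.png

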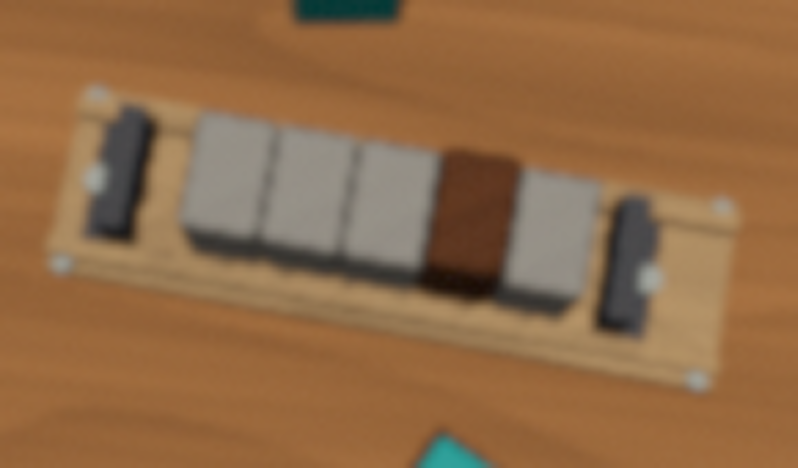

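View pics/zs.png

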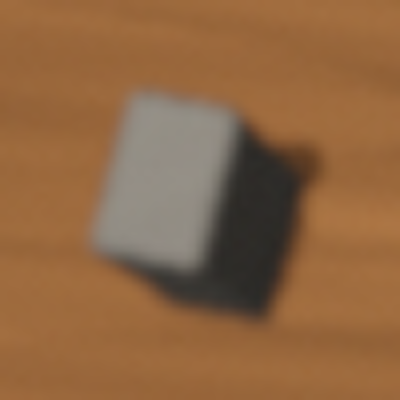

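View pics/zr.png

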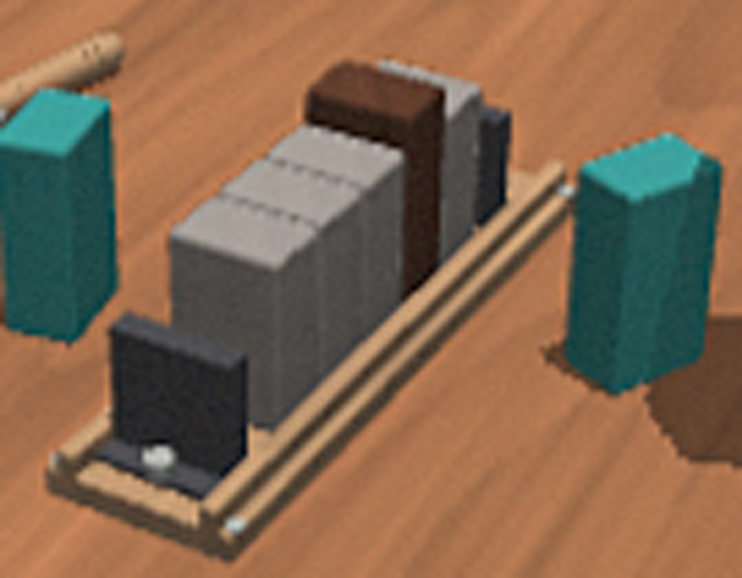

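```bash
cat > h.py <<'E'
import cv2, numpy as np
from scipy.spatial.transform import Rotation as R
def ray(d,px,z):
    px=np.atleast_2d(np.asarray(px,float)); M=d["world_from_camera"]
    v=np.c_[(px[:,0]-d["cx"])/d["fx"],-(px[:,1]-d["cy"])/d["fy"],-np.ones(len(px))]@M[:3,:3].T
    o=M[:3,3]; return o+v*((z-o[2])/v[:,2])[:,None]
def down(yaw):
    """tool x down, tool y (jaw axis) along world direction at angle yaw"""
    x=np.array([0,0,-1.]);y=np.array([np.cos(yaw),np.sin(yaw),0]);z=np.cross(x,y)
    q=R.from_matrix(np.c_[x,y,z]).as_quat(); return np.r_[q[3],q[:3]]
E
python3 - <<'E'
from h import *
from bench import imaging, kinematics
d=imaging.get_image("top"); im=d["color"]
def z2(u,o,s): return (np.array(u)+.5)/s-.5+np.array(o)
np.set_printoptions(precision=4,suppress=True)
row=z2([(203,112),(601,184),(577,300),(183,230)],(195,170),5.5)
W=ray(d,row,.092);print("row",W)
print("div",ray(d,z2([(443,150),(519,160),(497,277),(426,268)],(195,170),5.5),.107))
print("seams",ray(d,z2([(266,185),(350,200),(430,210)],(195,170),5.5),.092))
S=ray(d,z2([(95,95),(721,206),(697,379),(61,263)],(195,170),5.5),.022);print("screws",S,S.mean(0))
print("stopsL/R inner top",ray(d,z2([(152,112),(132,238),(625,200),(601,330)],(195,170),5.5),.068))
# masks
hsv=cv2.cvtColor(im,cv2.COLOR_BGR2HSV)
m=cv2.inRange(hsv,(0,0,110),(180,70,200))
for (x0,y0,x1,y1,z) in((110,155,160,205,.08),(200,175,335,250,.092)):
    q=np.zeros_like(m);q[y0:y1,x0:x1]=m[y0:y1,x0:x1]
    for c in cv2.findContours(q,cv2.RETR_EXTERNAL,cv2.CHAIN_APPROX_NONE)[0]:
        if cv2.contourArea(c)<40: continue
        P=ray(d,c[:,0],z)[:,:2]*1000
        rr=cv2.minAreaRect(P.astype(np.float32)); print(z,rr)
t=cv2.inRange(hsv,(80,100,50),(100,255,255))
for c in cv2.findContours(t,cv2.RETR_EXTERNAL,cv2.CHAIN_APPROX_NONE)[0]:
    if cv2.contourArea(c)>40: print("turq",cv2.minAreaRect((ray(d,c[:,0],.095)[:,:2]*1000).astype(np.float32)))
E
```

```text
row [[ 0.5393  0.0099  0.092 ]
 [ 0.5279 -0.1572  0.092 ]
 [ 0.4787 -0.1516  0.092 ]
 [ 0.489   0.0117  0.092 ]]
div [[ 0.5314 -0.0904  0.107 ]
 [ 0.5308 -0.1216  0.107 ]
 [ 0.482  -0.1173  0.107 ]
 [ 0.4824 -0.0886  0.107 ]]
seams [[ 0.5116 -0.0198  0.092 ]
 [ 0.5093 -0.055   0.092 ]
 [ 0.509  -0.0882  0.092 ]]
screws [[ 0.5571  0.065   0.022 ]
 [ 0.5388 -0.2188  0.022 ]
 [ 0.4609 -0.214   0.022 ]
 [ 0.4798  0.0693  0.022 ]] [ 0.5092 -0.0746  0.022 ]
stopsL/R inner top [[ 0.5422  0.0335  0.068 ]
 [ 0.4872  0.0347  0.068 ]
 [ 0.5272 -0.1705  0.068 ]
 [ 0.471  -0.1651  0.068 ]]
0.08 ((545.4618530273438, 249.87794494628906), (32.0426025390625, 47.9907112121582), 85.0030746459961)
0.092 ((505.42138671875, -139.19970703125), (33.087120056152344, 48.40451431274414), 85.67694854736328)
0.092 ((512.170166015625, -37.46598434448242), (101.20861053466797, 48.44603729248047), 86.22777557373047)
turq ((391.1373291015625, -114.87887573242188), (48.514461517333984, 35.073753356933594), 62.87199020385742)
turq ((612.8848876953125, -41.62854766845703), (50.83380126953125, 44.30393600463867), 6.634186267852783)
```

Measured sizes fit: stones 33x48 mm, and rack yaw about -3.8° from the screws, the row and the stones alike. About 23 mm is free on the left and 14 mm on the right. First I'll drag the divider right until it meets its stop. Then I'll drag the third stone left until it meets the other one.

```bash
cat >> h.py <<'E'
from bench import r, fingers, kinematics, monitor, imaging, job
PSI=-0.066
C=np.array([.5092,-.0746]); XH=np.array([np.cos(PSI),np.sin(PSI)]); YH=np.array([-np.sin(PSI),np.cos(PSI)])
def P(s,z,x=0.0005): return np.r_[C+XH*x+YH*s,z]
def st(tag=""):
    m=monitor.state(); p=m["tool_pos"]; e=p[:2]-C
    print(tag,"t%.2f x%.4f s%.4f z%.4f gap%.3f F"%(m["t"],e@XH,e@YH,p[2],m["finger_gap"]),np.round([m["ft_force"][:2]@XH,m["ft_force"][:2]@YH,m["ft_force"][2]],1),flush=True)
    return m
def bestq():
    return min((down(PSI),down(PSI+np.pi)),key=lambda q:np.inf if (k:=kinematics.ik(P(-.03,.15),q)) is None else abs(k[5]))
E
python3 - <<'E'
from h import *
q=bestq(); print(q)
for z in(down(PSI),down(PSI+np.pi)): print(kinematics.ik(P(-.03,.15),z))
r.reach(P(-.031,.15),q); st("above")
r.move_straight(P(-.031,.074)); st("down")
fingers.set_gripper(0.0,40); st("grip")
print(r.move_straight(P(-.060,.074),velocity=.02,threshold=13)); st("dragR")
E
```

```text
[ 0.48323077  0.51622478  0.48323077 -0.51622478]
[-3.37397812e-01  2.68363310e-01  1.77790049e+00 -4.44089210e-16
  1.09532885e+00 -2.71397812e-01]
None
above t1.97 x0.0008 s-0.0319 z0.1503 gap0.999 F [-0.1  0.3  0.2]
down t2.62 x0.0011 s-0.0316 z0.0744 gap1.002 F [ 0.1 -0.3 -0.1]
grip t3.05 x0.0012 s-0.0312 z0.0750 gap0.575 F [-1.  -0.   4.9]
True
dragR t3.90 x0.0010 s-0.0434 z0.0751 gap0.577 F [0.2 1.5 4.3]
```

```bash
python3 - <<'E'
from h import *
fingers.set_gripper(0.85)
r.move_straight(P(.003,.074),velocity=.1); st("at3")
fingers.set_gripper(0.0,40); st("grip")
print(r.move_straight(P(.038,.074),velocity=.02,threshold=13)); st("dragL")
fingers.set_gripper(0.85)
r.move_straight(P(.003,.17),velocity=.2);fingers.set_gripper(0.0)
d=imaging.get_image("top");cv2.imwrite("pics/zt1.png",cv2.resize(d["color"][170:255,195:340],None,fx=5.5,fy=5.5,interpolation=cv2.INTER_CUBIC))
d=imaging.get_image("side");cv2.imwrite("pics/zr1.png",cv2.resize(d["color"][145:250,215:350],None,fx=5.5,fy=5.5,interpolation=cv2.INTER_CUBIC));st()
E
```

```text
at3 t4.87 x0.0006 s0.0031 z0.0740 gap0.853 F [-0.2 -0.2 -0.5]
grip t5.19 x0.0007 s0.0025 z0.0742 gap0.578 F [-0.3 -1.   1.2]
True
dragL t6.42 x0.0011 s0.0272 z0.0742 gap0.576 F [ 0.3 -1.2  2.7]
 t8.21 x0.0005 s0.0030 z0.1700 gap0.002 F [ 0.3 -1.2 -0.1]
```

View pics/zr1.png

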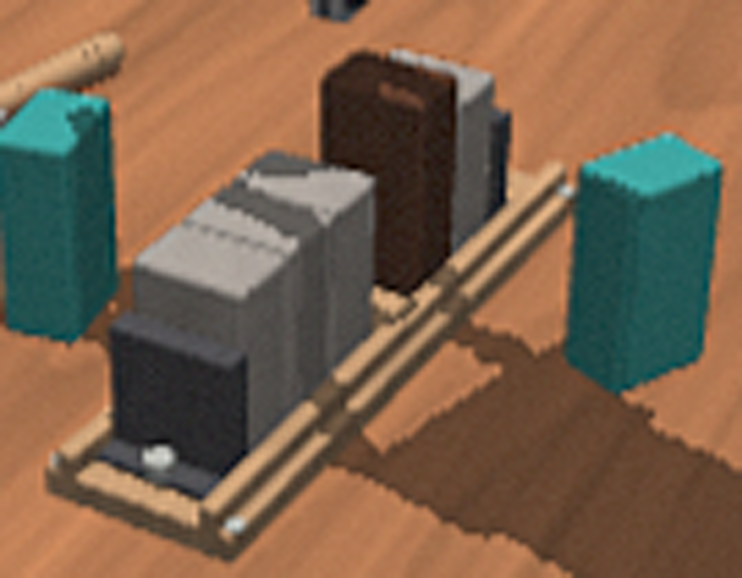

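View pics/zt1.png

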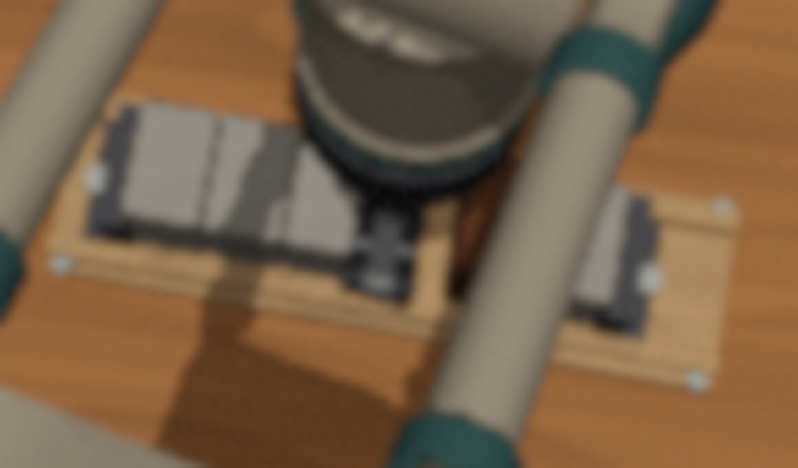

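The side view shows the row against both stops with an open gap. The two drags add up to 36.9 mm against the expected 37. Next I'll feel the gap's faces with the closed fingers to get its centre in the robot's own coordinates.

```bash
python3 - <<'E'
from h import *
r.move_straight(P(-.0077,.12),velocity=.15)
print(r.move_straight(P(-.0077,.064),velocity=.08,threshold=8)); st("in")
def probe(s):
    print(r.move_straight(P(s,.064),velocity=.015,threshold=6)); return st("probe")
a=probe(-.03); r.move_straight(P(-.0077,.064),velocity=.05); b=probe(.015)
r.move_straight(P(-.0077,.064),velocity=.05)
r.move_straight(P(-.0077,.16),velocity=.2)
E
```

```text
False
in t9.55 x0.0010 s-0.0078 z0.0644 gap0.002 F [ 0.5  0.2 -0.6]
True
probe t10.14 x0.0002 s-0.0115 z0.0638 gap0.002 F [0.2 1.1 0.6]
True
probe t11.10 x0.0005 s-0.0013 z0.0638 gap0.000 F [ 0.4 -1.7 -0.4]
```

```bash
python3 - <<'E'
from h import *
c=np.array([.5455,.2499]); th=np.deg2rad(-5)
for a in(th+np.pi/2,th-np.pi/2): print(kinematics.ik(np.r_[c,.15],down(a)))
q=min((down(a) for a in(th+np.pi/2,th-np.pi/2)),key=lambda q:np.inf if (k:=kinematics.ik(np.r_[c,.15],q)) is None else abs(k[5]))
r.move_straight(P(-.0077,.2),velocity=.3); fingers.set_gripper(1.0)
r.reach(np.r_[c,.18],q)
d=imaging.get_image("top");cv2.imwrite("pics/zt2.png",cv2.resize(d["color"][170:255,195:340],None,fx=5.5,fy=5.5,interpolation=cv2.INTER_CUBIC))
print(r.move_straight(np.r_[c,.058],velocity=.12,threshold=10)); st()
fingers.set_gripper(0,25); m=st("ygrip"); print(m["tool_pos"])
fingers.set_gripper(1.0)
r.move_straight(np.r_[c,.15],velocity=.2)
r.reach(np.r_[c,.15],down(th)); print(monitor.state()["tool_pos"],monitor.state()["joint_pos"])
E
```

```text
[ 3.13656340e-01  3.81112690e-01  1.60126228e+00 -4.44089210e-16
  1.15921769e+00 -1.16987352e+00]
[ 3.13656340e-01  3.81112690e-01  1.60126228e+00 -4.44089210e-16
  1.15921769e+00  1.97171913e+00]
False
 t15.57 x0.0155 s0.3264 z0.0588 gap1.001 F [-0.2 -0.7  0.6]
ygrip t16.08 x0.0150 s0.3264 z0.0584 gap0.393 F [-1.4  1.3  2.3]
[0.54567604 0.25010231 0.05836078]
[0.54513262 0.24977235 0.1491802 ] [ 3.13655462e-01  3.81998566e-01  1.60207030e+00 -2.37002764e-05
  1.15904027e+00  4.00325026e-01]
```

View pics/zt2.png

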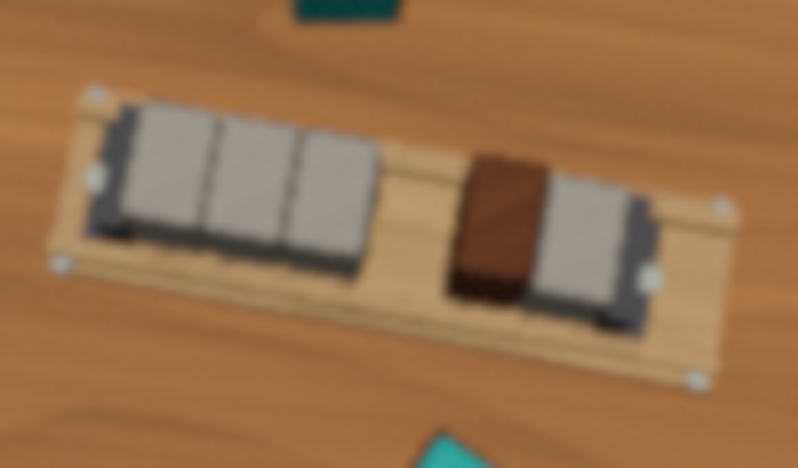

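The top view shows both groups against their stops with a clean gap of about 37 mm. The spare is now centred. I'll grip it across its 50 mm sides and lower it in.

```bash
python3 - <<'E'
from h import *
c=np.array([.5455,.2499]); th=np.deg2rad(-5)
r.move_straight(np.r_[c,.058],velocity=.12,threshold=10)
fingers.set_gripper(0,45); m=st("xgrip"); print(m["tool_pos"])
r.move_straight(np.r_[c,.20],velocity=.2)
r.reach(P(-.0064,.20),down(PSI)); st("hover")
r.move_straight(P(-.0064,.17),velocity=.1); st("low")
print(r.move_straight(P(-.0064,.080),velocity=.03,threshold=8)); st("insert")
d=imaging.get_image("side");cv2.imwrite("pics/zr3.png",cv2.resize(d["color"][110:250,215:350],None,fx=4.2,fy=4.2,interpolation=cv2.INTER_CUBIC))
E
```

```text
xgrip t19.99 x0.0152 s0.3264 z0.0588 gap0.581 F [-0.6 -0.6  4.4]
[0.54590451 0.25006965 0.05884474]
hover t22.11 x0.0007 s-0.0056 z0.1998 gap0.581 F [-0.2  0.1 -2.3]
low t22.56 x0.0006 s-0.0057 z0.1698 gap0.579 F [ 0.2 -0.7 -2.3]
False
insert t25.71 x0.0006 s-0.0064 z0.0801 gap0.579 F [-0.3 -0.3 -2.8]
```

View pics/zr3.png

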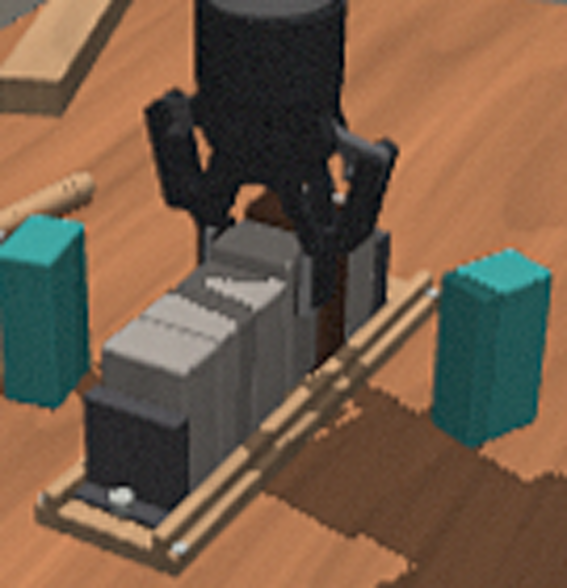

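The stone went in with no resistance, and the side view shows it about 9 mm short of home. I'll lower it onto the floor.

```bash
python3 - <<'E'
from h import *
print(r.move_straight(P(-.0064,.0665),velocity=.015,threshold=6)); st("floor")
fingers.set_gripper(0.8); st("rel")
r.move_straight(P(-.0064,.16),velocity=.15)
r.reach(np.r_[.35,.30,.30],down(PSI)) if kinematics.ik(np.r_[.35,.30,.30],down(PSI)) is not None else r.reach(P(.25,.25),down(PSI))
d=imaging.get_image("top");cv2.imwrite("pics/zt4.png",cv2.resize(d["color"][170:255,195:340],None,fx=5.5,fy=5.5,interpolation=cv2.INTER_CUBIC))
cv2.imwrite("pics/t4.png",d["color"])
d=imaging.get_image("side");cv2.imwrite("pics/zr4.png",cv2.resize(d["color"][145:250,215:350],None,fx=5.5,fy=5.5,interpolation=cv2.INTER_CUBIC));st()
E
```

```text
True
floor t26.39 x0.0004 s-0.0064 z0.0708 gap0.579 F [0.6 0.4 3.6]
rel t26.72 x-0.0007 s-0.0061 z0.0698 gap0.798 F [ 0.3 -0.  -0.2]
 t29.17 x-0.1829 s0.3626 z0.2994 gap0.801 F [ 0.5 -0.4  0.6]
```

View pics/zr4.png

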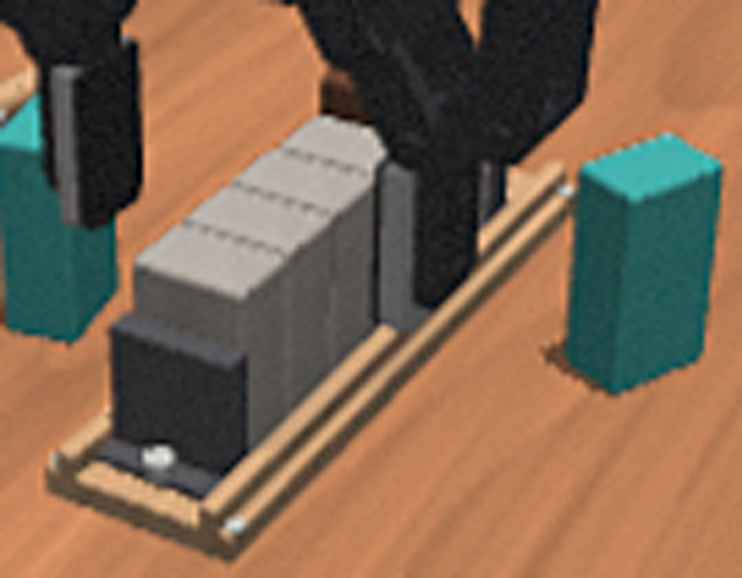

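View pics/zt4.png

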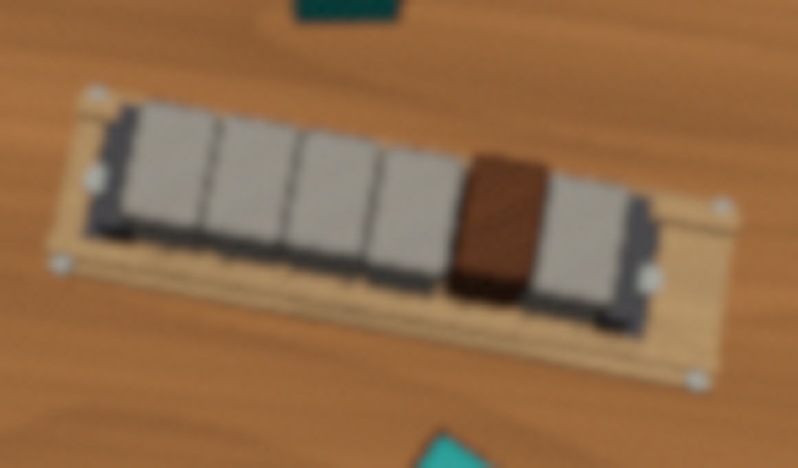

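The top view shows the spare fourth in the row, at about (415,212), left of the divider, in line and upright. Its top is level with its neighbours. Floor contact came at TCP z 0.0708, exactly 12 mm above the z where I gripped it on the bench. I'll hand in.

```bash
python3 - <<'E'
from h import *
job.hand_in()
E
```

```text
the job is handed in; nothing more can be done
```

The spare stone is standing in the trough directly to the left of the dark divider, and the job is handed in at about 29 s of the 64 s allowed.

- **Opening the gap:** I dragged the divider right about 12 mm and the stone to its left about 25 mm left, each until it met its end stop. The arm stopped at a 13 N force change. The two drags add up to 36.9 mm, against the 37 mm expected.
- **Centring:** I felt both sides of the gap with the closed fingers. I also gripped the spare across its 34 mm faces first, so its position in the gripper was known.
- **Inserting:** The stone went down without tripping the 8 N contact limit and met the floor at the 6 N limit. The gripper was then exactly 12 mm (the floor height) above where it had gripped the stone on the bench.
- **Last checks:** The final top picture shows the spare upright and in line, its top level with the other stones. In the side picture the gripper hid the divider end of the row. I did not measure the bowl, tin and brush again, but the arm never worked near them.
- **One disagreement:** Feeling the gap gave 10 mm of free travel, where 15 mm was expected for 22 mm wide pads. The fingers are probably wider than the pads. The centre found by feel was 1.3 mm from the one seen by camera; I used the felt one and the stone fitted freely.

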